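Reload the label dispenser and set it to feed

ROBOT

A 6-joint arm with a two-finger parallel gripper is mounted at the origin on the work surface. World frame = base frame: x ahead of the robot, y to its left, z up, the work surface at z = 0. Lengths are in mm, angles in rad, forces in N, time in s.
With the tool pointing down it reaches from about 350 to 800 mm from the base axis. Payload 7.3 kg.
Tool frame: the origin (TCP) lies midway between the tips of the shut fingers; the grasp point (between the pads) lies 19 mm behind it; y points along the fingers, z is the direction in which the jaws open and shut, and the axes are right-handed (so a half turn about y gives the same grasp; the last joint's range is limited). The gripper opens to 85 mm and grips with 20 to 120 N. Pads are 22 mm wide; open, the fingers measure 114 mm over their backs; the gripper's body (76 mm by 85 mm) begins 54 mm behind the grasp point. The pads swing forward as they close: fully open they stand 13 mm farther back than shut.
Start: joints at [1.055, 0.342, 1.524, -0, 1.275, -0.146], TCP at [189.737, 489.535, 231.322] pointing down, gripper open.
Joint ranges: [-2.53, 2.53], [-0.77, 2.02], [0.04, 2.7], [-1, 4.14], [0.28, 2.66], [-3.11, 3.11]. Speed limits (rad/s): [2.57, 2.57, 3.14, 3.14, 3.14, 3.14].

INTERFACE

Orientations are given as a unit quaternion [x, y, z, w].
In Python, from cell import env gives the robot as it stands.
- The arm moves only by the tool arm_command, never from a script. Its argument "increments" is one flat list of numbers, 7 for each row, row after row: the opening, from 0 (shut) to 1 (fully open), then the shift along the tool's x, y, z in m, then the turn, a rotation vector about the tool's x, y, z in rad. In form: [gripper, dx, dy, dz, wx, wy, wz, gripper, dx, dy, dz, wx, wy, wz, ...]. A call has exactly 10 rows; each row is the pose to reach, as a shift and turn from the pose commanded when the call began, along the tool's axes at that moment; what a row does not reach only later rows make up. A row lasts 1/10 s, in which the tool goes at most 50 mm and 8.59 degrees, less where a joint would pass 70% of its speed; a pose out of reach is approached as far as the arm can. A call with a gripper value outside its range is refused whole. The fingers move at their own pace and stop on an object; "force" is the grip in N (left out, the last holds). Time passes only in rows, so rows that repeat a pose let the fingers close, or fill a call up. It gives the time, the measured TCP pose, the force and the opening at its end, in the units of the state.
- env.sense(): the state, without advancing time (a new reading comes with each control period).
- env.get_image(name): name is "side" or "top" or "wrist"; returns a dict with "image" (400x640x3 uint8, blue, green, red), "fovy" (degrees; the focal length in pixels is half the picture's height over the tangent of half this angle, whatever the lens; pixels are square), "cx", "cy" (the principal point, pixels), "T" (4x4, takes a point from camera to world coordinates); the wrist camera has in their place "T_tool_cam" (4x4, takes a point from camera to tool coordinates, whose origin is the TCP and whose axes are the tool frame's). Camera axes: x right, y down, z forward; pixel columns grow to the right and rows downward; lengths in mm; the calibration is good to about 2 mm. A picture is of the moment at which its call begins: read the wrist's pose just before it. There is no depth.
- env.close_job(): hands the job in, once; it reports no verdict.
Trained networks look in a picture, given as the dict that the camera call returned (one of the last four; its "shot" number tells which), for a name from the list of things; names that differ only in an ending like _2 or _b are one class to them, and where a whole thing is asked for, a point or a joint stands for the part that bears it (a point fixed in the world has none). Each returns a list of dicts, best first, with "confidence" (0 to 1); they miss things now and then, are a little off and sometimes report something else, mostly with a low value. They report only what shows in the picture. A call takes as long as a camera call. They do not tell look-alikes from the thing itself.
- env.trace(picture, query): "pixels" (400x640 bool, what is visible of it) and "point" ([column, row] in pixels, amid what is visible of it).
The state is a dict: "time": time; "joints": joint angles; "joint_vel": joint speeds; "effort": joint torques, N m; "tcp_pos": TCP position; "ee_rot": TCP orientation; "contact_force": force on the tool from outside, world axes, zero at the start; "ft_torque": the same for the moment, N m; "finger_gap": finger opening in mm.
Only numpy, scipy, OpenCV 4.12 (cv2) and the standard library are available. Lean on these libraries where they do the work, as an engineer would, in place of code of your own. Each camera call takes 0.05 s, during which the arm holds its last target. There are 200 camera calls.

TASK

Put the full roll of label tape onto the dispenser's empty spindle, lowering it gently (not dropping it) until it lies flat on the turntable, and let go. Then turn the dispenser's selector knob until its white pointer stands at the long bar mark, and leave it there. Leave everything else on the bench where it is.

Things in the scene. Friction and masses are not known exactly. Their poses are not given: they have to be found in the camera images.
- full_roll: full roll of white label tape on a cardboard core, lying flat, hole upright; mm: outer diameter 60, height 40, through hole of diameter 25. Mass about 110 g. Origin: centre of its underside; z up its axis. Told from the spent roll by its larger diameter; the two may stand in either place
- dispenser: white label dispenser, fixed; mm. Origin at bench level; x to its back, y to its left. Base x -85 to 115, y -170 to 170, 30 high. Right: deck with turntable (diameter 76) at x -15, y -70, print head behind (x from 75, y -130 to -10, top 75) and guide post (diameter 10, top 70) at x 55, y -150. Left (y 50 to 170): console 88 high; knob on its sloping front
- spindle_foot (a point): centre of the spindle's foot, on the top face of the turntable, where the underside of a seated roll lies; 36 mm above the bench; axes as the dispenser's. The upright spindle is 21 mm in diameter with a tapered tip (12 across at the top), 2 mm of play all round inside the roll's core
- spindle_tip (a point): top of the spindle, 45 mm above its foot
- selector_grip (a point): on the knob's axis, 37 mm out from the panel: where to grip. z points out of the panel along the axis (30 degrees from vertical, leaning to the dispenser's front), x along the bar to its white pointer end. Black bar grip 44 long, 14 thick (fingers close along y), from 14 to 44 above the panel, over a disc of diameter 42
- selector (a joint): knob angle (rad), growing clockwise as seen facing the panel; 0: pointer straight up the slope; stops at +-1.25. Four sprung detents, -1.05, -0.35, 0.35, 1.05, each with a mark: a long bar at 0.35, small round dots at the others. Starts in one of the first two. About 0.06 Nm carries it over a detent; released, it springs into the nearest
- dial_mark (a point): middle of the long bar mark (16 by 4.5 mm) on the panel, 37 mm from the knob's axis
- spent_roll: nearly used-up roll of the same tape: outer diameter 38, height 40, through hole 25; stays where it is (mm; origin at the centre of its underside)
- jar: white plastic jar, diameter 90, height 120 (mm; origin at the centre of its underside)
- jar_lid: loose white lid, a disc of diameter 60, 12 thick, lying flat (mm; origin at the centre of its underside)
- beaker: glass beaker, diameter 70, height 90 (mm; origin at the centre of its underside)
- vial_a: small amber vial, diameter 22, height 50 (mm; origin at the centre of its underside)
- vial_b: small amber vial, diameter 22, height 50 (mm; origin at the centre of its underside)
- pipette: hand pipette lying flat, about 265 mm long along its x (tip at +128, butt at -137), 30 wide, 22 high; origin on its underside
There are look-alikes about, which are no part of the job. Leave any green or pink look-alike of the full_roll alone.

How it is judged (in metres and radians):
On the way, in this order (a step that is already met when the one before it is completed fails the run):
1. the full roll is down on the turntable, on the spindle, and let go (horizontal distance between full_roll and spindle_foot below 0.006 m and z of full_roll in the frame of spindle_foot between -0.004 and 0.004 m and angle between full_roll's own z axis and vertical below 0.06 rad and contact force between full_roll and the fingers below 0.2 N), for 0.2 s.
2. the knob's pointer stands at the long bar mark (value of joint selector between 0.2 and 0.5 rad), for 0.2 s.
At the end, for the whole second after the job is handed in: The full roll is on the spindle: axis within 6 mm of the spindle's, underside within 4 mm of the turntable's top, upright within 0.06 rad, at rest; the selector is between 0.2 and 0.5 rad (in the detent at the long bar mark) (all of step 2 and horizontal distance between full_roll and spindle_foot below 0.006 m and z of full_roll in the frame of spindle_foot between -0.004 and 0.004 m and angle between full_roll's own z axis and vertical below 0.06 rad and linear speed of full_roll below 0.02 m/s); the robot touches nothing.
It fails at once if the roll is dropped or thrown down onto the spindle (faster than 0.5 m/s there) (horizontal distance between full_roll and spindle_foot below 0.02 m and linear speed of full_roll above 0.5 m/s).
It fails at once if any of the other loose things is moved by more than 40 mm (distance of any of spent_roll, jar, jar_lid, beaker, vial_a, vial_b, pipette from where it was at the start of the episode above 0.04 m).
It also fails if it takes over 64 s, if anything falls off the work surface, if the arm or the gripper's body presses on something with over 40 N, if the wrist force passes 120 N, or if a joint passes its speed limit or range.

## Working session

There is one attempt and no reset: what is moved stays moved. The work goes in short steps, Python scripts to look and compute and a tool call to move; the robot and the scene stay as the last step left them, time stands still between calls to the robot, and variables do not carry over. Pictures are saved under pics/ and viewed, about 8 in all and at most 12, crops included, and the job is handed in when it is done.

Besides the shell and the picture viewer there is one more tool, called by a JSON object that holds its "fn" and its "kwargs", one argument or row to a line. arm_command: Moves the arm, as the interface text tells. Its arguments: {"type":"object","properties":{"increments":{"type":"array"},"force":{"type":"number"}},"required":["increments"]}

```bash
ls; mkdir -p pics
cat > h.py <<'E'
import numpy as np, cv2
from scipy.spatial.transform import Rotation as R
from cell import env
def T_of(pic, s):
    if "T" in pic: return np.array(pic["T"])
    T=np.eye(4); T[:3,:3]=R.from_quat(s["ee_rot"]).as_matrix(); T[:3,3]=s["tcp_pos"]
    return T@np.array(pic["T_tool_cam"])
def f_of(pic): return 200/np.tan(np.radians(pic["fovy"])/2)
def ray(pic,s,uv):
    T=T_of(pic,s); f=f_of(pic)
    d=T[:3,:3]@np.array([(uv[0]-pic["cx"])/f,(uv[1]-pic["cy"])/f,1.]); return T[:3,3],d
def onz(pic,s,uv,z):
    o,d=ray(pic,s,uv); return o+d*(z-o[2])/d[2]
def proj(pic,s,p):
    T=T_of(pic,s); q=T[:3,:3].T@(np.asarray(p,float)-T[:3,3]); f=f_of(pic)
    return np.array([pic["cx"]+f*q[0]/q[2],pic["cy"]+f*q[1]/q[2]])
E
python3 - <<'E'
from h import *
s=env.sense(); print(s)
for n in ["top","side","wrist"]:
    p=env.get_image(n); cv2.imwrite(f"pics/{n}0.png",p["image"]); print(n,p["fovy"],p["cx"],p["cy"],np.round(T_of(p,s),3).tolist())
    for q in ["full_roll","spent_roll","dispenser","spindle_tip","selector_grip","dial_mark"]:
        try: print(q,[(round(d["confidence"],2),np.round(d["point"]).tolist(),int(d["pixels"].sum()),np.round(onz(p,s,d["point"],40)).tolist()[:2]) for d in env.trace(p,q)][:4])
        except Exception as e: print(q,e)
E
```

```text
pics
{'time': 0.0, 'joints': array([ 1.05501530e+00,  3.42751760e-01,  1.52504293e+00, -2.83956142e-05,
        1.27539898e+00, -1.46012146e-01]), 'joint_vel': array([ 0.00014118,  0.00064362, -0.00043971,  0.00278242,  0.00044943,
       -0.000629  ]), 'effort': array([ 7.21232755e-05, -4.33687055e+01, -2.46009761e+01, -1.41356390e-04,
        7.98570458e-03,  5.37211619e-06]), 'tcp_pos': array([189.52194895, 489.15459323, 230.60184917]), 'ee_rot': array([ 0.69559469, -0.13016142,  0.12981178, -0.69451777]), 'contact_force': array([ 0.18941476,  0.64921153, -0.13397103]), 'ft_torque': array([-0.0028118 , -0.00637104, -0.02325995]), 'finger_gap': 85.2840070653422}
top 42.123729906797536 317.2635897222362 193.69545558172524 [[0.027, -0.98, 0.196, 242.505], [-1.0, -0.029, -0.01, -37.983], [0.016, -0.196, -0.98, 1543.591], [0.0, 0.0, 0.0, 1.0]]
full_roll [(0.9, [427.0, 161.0], 369, [653.0, -380.0]), (0.79, [477.0, 222.0], 401, [473.0, -526.0]), (0.68, [428.0, 193.0], 342, [554.0, -382.0])]
spent_roll [(0.66, [244.0, 174.0], 8071, [597.0, 164.0]), (0.64, [369.0, 184.0], 344, [578.0, -207
[... 609 characters left out ...]
0]), (0.64, [392.0, 290.0], 650, [528.0, -406.0]), (0.55, [421.0, 273.0], 569, [624.0, -399.0])]
spent_roll [(0.58, [329.0, 259.0], 274, [464.0, -243.0])]
dispenser [(0.81, [296.0, 184.0], 4342, [583.0, 147.0])]
spindle_tip [(0.61, [303.0, 183.0], 4424, [607.0, 137.0])]
selector_grip [(0.53, [268.0, 159.0], 119, [585.0, 368.0])]
dial_mark [(0.75, [270.0, 164.0], 194, [575.0, 328.0]), (0.5, [268.0, 165.0], 119, [566.0, 323.0])]
wrist 61.750656980554005 318.7390349669308 198.36538962666287 [[0.362, 0.896, 0.257, 123.027], [0.932, -0.347, -0.101, 514.651], [-0.001, 0.276, -0.961, 373.014], [0.0, 0.0, 0.0, 1.0]]
full_roll []
spent_roll []
dispenser []
spindle_tip []
selector_grip []
dial_mark []
```

Run:
```python
import cv2
a=cv2.imread("pics/top0.png")[90:310,150:550]; cv2.imwrite("pics/topc.png",cv2.resize(a,(800,440),interpolation=cv2.INTER_CUBIC))
```

```text
(no output)
```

View pics/topc.png

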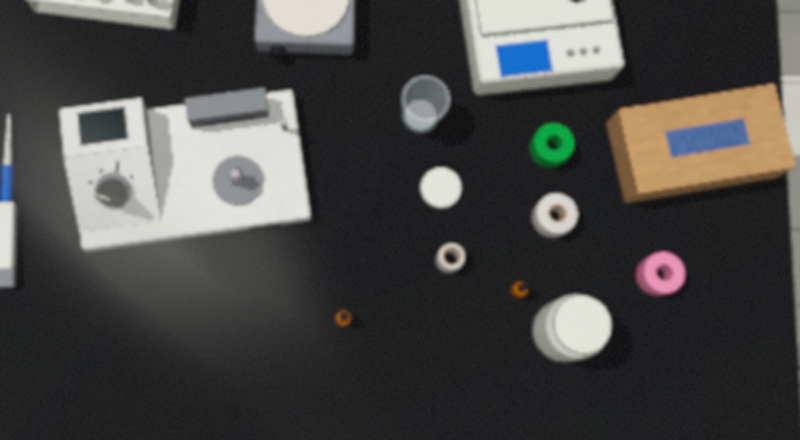

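View pics/side0.png

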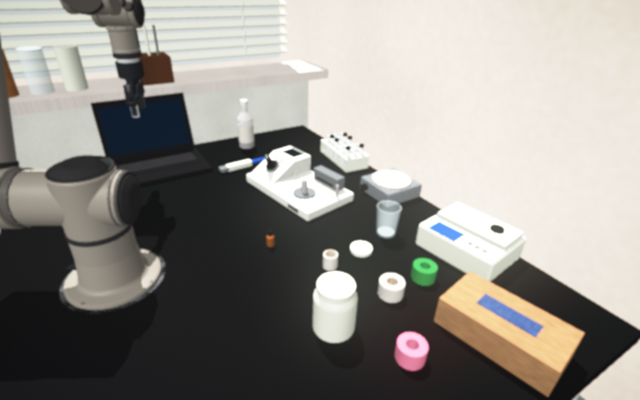

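Both pictures agree. The white full roll is near top pixel (428,196), with the green roll behind it and the pink one to its right. The spent roll is at (375,218), the spindle tip at about (268,177) and the knob at about (206,185).

```bash
cat >> h.py <<'E'
def inc(s,pos,Rt):
    """tool-frame shift (m) and rotvec from the measured pose to the target"""
    R0=R.from_quat(s["ee_rot"]); return np.round(R0.inv().apply(np.array(pos)-s["tcp_pos"])/1000,4), np.round((R0.inv()*R.from_matrix(Rt)).as_rotvec(),4)
def Rdown(a):  # fingers down, jaws (tool z) along world azimuth a
    y=np.array([0,0,-1.]); z=np.array([np.cos(a),np.sin(a),0]); return np.stack([np.cross(y,z),y,z],1)
E
python3 - <<'E'
from h import *
s=env.sense(); Rm=R.from_quat(s["ee_rot"]).as_matrix(); print("axes",np.round(Rm,3).tolist())
a0=np.arctan2(Rm[1,2],Rm[0,2]); print("jaw az",a0)
p=env.get_image("top"); 
c=lambda u,v:(150+u/2,90+v/2)
# full roll: top face centre and pixel-mask centroid
print("full",onz(p,s,c(557,213),40),"spent",onz(p,s,c(451,256),40))
print("tip",onz(p,s,c(237,174),81)); fr,br=onz(p,s,c(310,217),30),onz(p,s,c(293,92),30); print("corners",fr,br)
d=br-fr; print(np.hypot(*d[:2])); yaw=np.arctan2(d[1],d[0]); print("yaw",yaw)
tt=onz(p,s,c(239,181),36); print("turntable",tt)
tgt=[555,-382,230]; 
for daz in (-1.8,): print(inc(s,tgt,Rdown(a0+daz)), "jaw",a0+daz)
E
```

```text
axes [[0.932, 0.0, 0.361], [-0.361, 0.0, 0.932], [0.0, -1.0, 0.0]]
jaw az 1.2010046836572157
full [ 544.95727912 -382.76356841   40.        ] spent [ 476.0860018 -225.9666785   40.       ]
tip [580.33952629  89.03012941  81.        ]
corners [530.00719482 -17.54397558  30.        ] [722.42039332  14.30812142  30.        ]
195.0317795663448
yaw 0.16405234287868173
turntable [580.15912626  89.49130193  36.        ]
(array([ 0.6556,  0.0013, -0.6806]), array([-1.0e-04,  1.8e+00, -1.0e-04])) jaw -0.5989953163427844
```

{"fn": "arm_command", "kwargs": {
  "increments": [1, 0.652, 0.03, -0.684, 0, 1.8, 0, 1, 0.652, 0.03, -0.684, 0, 1.8, 0, 1, 0.652, 0.03, -0.684, 0, 1.8, 0, 1, 0.652, 0.03, -0.684, 0, 1.8, 0, 1, 0.652, 0.03, -0.684, 0, 1.8, 0, 1, 0.652, 0.03, -0.684, 0, 1.8, 0, 1, 0.652, 0.03, -0.684, 0, 1.8, 0, 1, 0.652, 0.03, -0.684, 0, 1.8, 0, 1, 0.652, 0.03, -0.684, 0, 1.8, 0, 1, 0.652, 0.03, -0.684, 0, 1.8, 0],
  "force": 30
}}

```text
time: 2.1
tcp_pos: [381.0, 25.6, 215.8]
ee_rot: [0.418, -0.57, 0.57, -0.419]
contact_force: [1.2, 0.7, 0.8]
finger_gap: 85.6
```

Run:
```python
from h import *
s=env.sense(); print(s["time"],s["tcp_pos"],s["joints"]); print(inc(s,[545,-382,200],Rdown(-0.6)))
p=env.get_image("wrist"); cv2.imwrite("pics/w1.png",p["image"])
```

```text
2.1 [380.96200326  25.55390984 215.75186416] [-1.34724738e-01  9.16153292e-02  1.90064980e+00  3.22602654e-04
  1.14802276e+00  1.70608399e-01]
(array([0.3394, 0.0159, 0.279 ]), array([-0.0012,  0.2945, -0.0007]))
```

{"fn": "arm_command", "kwargs": {
  "increments": [1, 0.339, 0.016, 0.279, 0, 0.295, 0, 1, 0.339, 0.016, 0.279, 0, 0.295, 0, 1, 0.339, 0.016, 0.279, 0, 0.295, 0, 1, 0.339, 0.016, 0.279, 0, 0.295, 0, 1, 0.339, 0.016, 0.279, 0, 0.295, 0, 1, 0.339, 0.016, 0.279, 0, 0.295, 0, 1, 0.339, 0.016, 0.279, 0, 0.295, 0, 1, 0.339, 0.016, 0.279, 0, 0.295, 0, 1, 0.339, 0.016, 0.279, 0, 0.295, 0, 1, 0.339, 0.016, 0.279, 0, 0.295, 0]
}}

```text
time: 3.15
tcp_pos: [547.5, -383.0, 197.1]
ee_rot: [-0.331, 0.625, -0.625, 0.33]
contact_force: [-1.0, 0.9, -0.7]
finger_gap: 85.3
```

Run:
```python
from h import *
s=env.sense(); print(s["time"],s["tcp_pos"],s["joints"])
p=env.get_image("wrist"); im=p["image"].copy()
for d in env.trace(p,"full_roll"):
    m=d["pixels"]; ys,xs=np.nonzero(m); print(d["confidence"],d["point"],m.sum(),(xs.min(),xs.max(),ys.min(),ys.max()), onz(p,s,d["point"],20), im[m].mean(0))
    cs,_=cv2.findContours(m.astype(np.uint8),0,2); cv2.drawContours(im,cs,-1,(0,0,255),1)
cv2.imwrite("pics/w2.png",im)
```

```text
3.15 [ 547.49583253 -382.95388356  197.12495799] [-7.24608534e-01  6.35877202e-01  1.13092757e+00 -7.69740255e-04
  1.37516606e+00 -1.27003689e-01]
0.88 [331.8, 332.0] 2720 (np.int64(308), np.int64(363), np.int64(299), np.int64(358)) [ 457.97989921 -538.51047683   20.        ] [116.43713235  87.31544118 170.92132353]
0.77 [315.1, 185.3] 3098 (np.int64(286), np.int64(349), np.int64(145), np.int64(212)) [ 538.44978236 -387.81596283   20.        ] [208.76436411 216.24306004 225.40510006]
0.59 [419.6, 111.4] 3899 (np.int64(377), np.int64(452), np.int64(75), np.int64(145)) [ 658.04644872 -384.10094422   20.        ] [ 60.7283919  160.45139779  31.55604001]
```

View pics/w2.png

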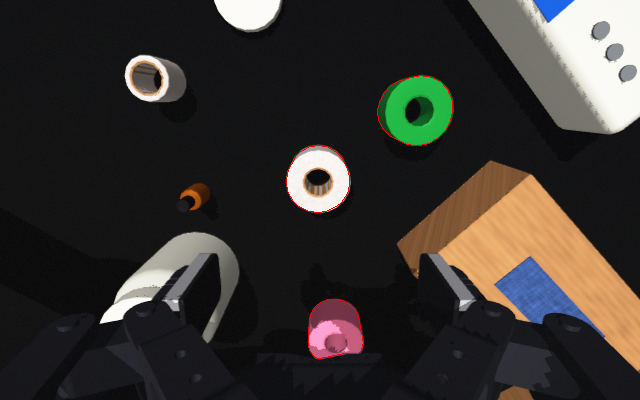

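The white full roll is in the middle, with its hole at about (318,182). It is clear of the green roll at upper right and the pink one at the bottom. The wooden block is on the right and the jar on the left, so I'll check clearance to both.

```bash
cat >> h.py <<'E'
from scipy.optimize import least_squares
t_=np.linspace(0,2*np.pi,72)
def rollfit(pic,s,mask,z0,r=30,h=40,guess=(545,-382)):
    ys,xs=np.nonzero(mask); b=np.array([xs.min(),xs.max()+1,ys.min(),ys.max()+1],float)
    def e(q):
        P=np.array([proj(pic,s,[q[0]+r*np.cos(t),q[1]+r*np.sin(t),z]) for z in (z0,z0+h) for t in t_])
        return np.array([P[:,0].min(),P[:,0].max(),P[:,1].min(),P[:,1].max()])-b
    o=least_squares(e,guess); return o.x,o.fun
E
python3 - <<'E'
from h import *
s=env.sense(); p=env.get_image("wrist")
for d in env.trace(p,"full_roll"):
    if d["pixels"].sum()>2000: print(d["confidence"],rollfit(p,s,d["pixels"],0,guess=onz(p,s,d["point"],20)[:2]))
print("hole top", onz(p,s,(318,182.5),40))
print("box corner top/bot", [onz(p,s,(490,161),z) for z in(50,80)],[onz(p,s,(397,244),z) for z in(50,80)],onz(p,s,(415,280),0))
pt=env.get_image("top")
print("jar",onz(pt,s,(150+582/2,90+325/2),120))
c,dz=proj(pt,s,[545,-382,40]),0; print(c)
for d in env.trace(pt,"full_roll"): print(d["confidence"],d["point"],rollfit(pt,s,d["pixels"],0,guess=onz(pt,s,d["point"],20)[:2]))
E
```

```text
0.7 (array([ 544.62918376, -382.92291365]), array([ 0.0964035 , -0.09658498, -0.41924351,  0.41037882]))
0.56 (array([ 653.50700207, -380.41127711]), array([ 0.00225706, -0.0026912 , -0.87171225,  0.97683479]))
0.56 (array([ 464.52832151, -534.96220192]), array([-0.12883492,  0.12378649, -5.34704449,  5.40265818]))
hole top [ 544.47254589 -379.05954028   40.        ]
box corner top/bot [array([ 681.31070731, -445.35708291,   50.        ]), array([ 671.48331682, -432.50167745,   80.        ])] [array([ 574.09531646, -467.89039942,   50.        ]), array([ 575.33440982, -452.70916573,   80.        ])] [ 566.48942442 -543.04720113    0.        ]
jar [ 373.2114974  -396.40676315  120.        ]
[428.24246961 196.47831747]
0.8 [482.2, 223.5] (array([ 461.00046129, -541.75107195]), array([-1.27312056,  1.24274735, -0.93157601,  0.92859791]))
0.75 [423.0, 158.8] (array([ 655.21495144, -376.3087438 ]), array([-1.80033808,  1.75891125, -1.2454312 ,  1.240432  ]))
0.15 [151.7, 205.1] (array([529.30319325, 434.23106297]), array([ -6.05168007,   6.19922173,  27.65330081, -27.96601482]))
```

{"fn": "arm_command", "kwargs": {
  "increments": [1, 0.001, 0.04, -0.0026, 0, 0, 0, 1, 0.001, 0.08, -0.0026, 0, 0, 0, 1, 0.001, 0.11, -0.0026, 0, 0, 0, 1, 0.001, 0.135, -0.0026, 0, 0, 0, 1, 0.001, 0.155, -0.0026, 0, 0, 0, 1, 0.001, 0.175, -0.0026, 0, 0, 0, 1, 0.001, 0.187, -0.0026, 0, 0, 0, 1, 0.001, 0.195, -0.0026, 0, 0, 0, 1, 0.001, 0.195, -0.0026, 0, 0, 0, 1, 0.001, 0.195, -0.0026, 0, 0, 0]
}}

```text
time: 4.45
tcp_pos: [545.0, -378.1, 5.4]
ee_rot: [0.332, -0.624, 0.625, -0.332]
contact_force: [0.3, -0.3, 0.7]
finger_gap: 85.4
```

{"fn": "arm_command", "kwargs": {
  "increments": [0.5, 0, 0, 0, 0, 0, 0, 0.5, 0, 0, 0, 0, 0, 0, 0.5, 0, 0, 0, 0, 0, 0, 0.5, 0, 0, 0, 0, 0, 0, 0.5, 0, 0, 0, 0, 0, 0, 0.5, 0, 0, 0, 0, 0, 0, 0.5, 0, 0, 0, 0, 0, 0, 0.5, 0, 0, 0, 0, 0, 0, 0.5, 0, 0, 0, 0, 0, 0, 0.5, 0, 0, 0, 0, 0, 0],
  "force": 30
}}

```text
time: 5.45
tcp_pos: [545.2, -378.5, 5.9]
ee_rot: [0.331, -0.624, 0.625, -0.332]
contact_force: [-1.1, 1.2, 6.4]
finger_gap: 60.2
```

{"fn": "arm_command", "kwargs": {
  "increments": [0.5, 0, -0.005, 0, 0, 0, 0, 0.5, 0, -0.015, 0, 0, 0, 0, 0.5, 0, -0.035, 0, 0, 0, 0, 0.5, 0, -0.06, 0, 0, 0, 0, 0.5, 0, -0.09, 0, 0, 0, 0, 0.5, 0, -0.115, 0, 0, 0, 0, 0.5, 0, -0.135, 0, 0, 0, 0, 0.5, 0, -0.15, 0, 0, 0, 0, 0.5, 0, -0.15, 0, 0, 0, 0, 0.5, 0, -0.15, 0, 0, 0, 0],
  "force": 40
}}

```text
time: 6.45
tcp_pos: [544.3, -377.7, 154.3]
ee_rot: [-0.332, 0.625, -0.624, 0.332]
contact_force: [-0.5, 0.7, -1.9]
finger_gap: 59.6
```

Run:
```python
from h import *
s=env.sense(); print(s["time"],s["tcp_pos"],s["finger_gap"],s["contact_force"])
p=env.get_image("wrist"); cv2.imwrite("pics/w3.png",p["image"])
for d in env.trace(p,"full_roll"):
    if abs(d["point"][0]-320)<80: print(d["confidence"],d["point"],rollfit(p,s,d["pixels"],s["tcp_pos"][2]-6,guess=s["tcp_pos"][:2]))
print(inc(s,[580,89,160],Rdown(0.15)))
```

```text
6.45 [ 544.33788968 -377.73086778  154.3127777 ] 59.57033448063717 [-0.52680153  0.70808404 -1.94013949]
0.88 [318.1, 287.3] (array([ 543.27707596, -378.26947102]), array([-2.18669894,  2.17335942, -8.39509307,  8.85808024]))
(array([-0.4067, -0.0056, -0.2317]), array([ 1.00e-04, -7.44e-01, -2.00e-04]))
```

View pics/w3.png

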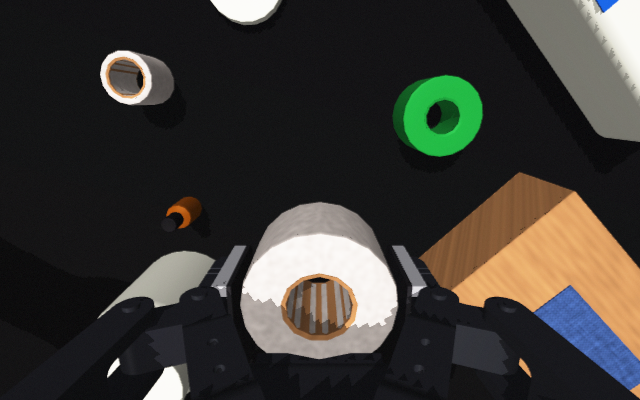

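The roll is held, 59.6 mm between the pads. The rim of its hole spans about columns 281–356 and rows 273–341.

```bash
cat >> h.py <<'E'
def circfit(pic,s,box,z,r,guess):
    def e(q,full=False):
        P=np.array([proj(pic,s,[q[0]+r*np.cos(t),q[1]+r*np.sin(t),z]) for t in t_])
        return np.array([P[:,0].min(),P[:,0].max(),P[:,1].min(),P[:,1].max()])-np.array(box,float)
    o=least_squares(e,guess); return o.x,o.fun
E
python3 - <<'E'
from h import *
s=env.sense(); p=env.get_image("wrist"); z=s["tcp_pos"][2]+34
g=s["tcp_pos"][:2]
im=p["image"]; print(np.abs(im.astype(int)-cv2.imread("pics/w3.png")).mean())
Rm=R.from_quat(s["ee_rot"])
for r,b in((12.5,(281,357,273,341)),):
    x,f=circfit(p,s,b,z,r,g); d=Rm.inv().apply([x[0]-g[0],x[1]-g[1],0]); print(r,x,f,"tool offset x,z",d)
for d in env.trace(p,"full_roll"):
    if abs(d["point"][0]-320)<80: 
        ys,xs=np.nonzero(d["pixels"]); print(xs.min(),xs.max(),ys.min(),ys.max())
pt=[proj(p,s,[x[0]+30*np.cos(t),x[1]+30*np.sin(t),zz]) for zz in (z,z-40) for t in t_]; pt=np.array(pt); print(pt.min(0),pt.max(0))
E
```

```text
2.6982669270833335
12.5 [ 541.57818813 -380.08233855] [ 4.45870654 -4.44708598  4.37448731 -5.19124553] tool offset x,z [ 3.56613998e+00 -1.99315768e-04 -4.89228119e-01]
240 397 202 358
[238.34765305 199.86838191] [399.7920632  373.07333892]
```

{"fn": "arm_command", "kwargs": {
  "increments": [0.5, -0.02, -0.001, -0.012, 0, -0.08, 0, 0.5, -0.06, -0.002, -0.034, 0, -0.15, 0, 0.5, -0.1, -0.003, -0.057, 0, -0.22, 0, 0.5, -0.14, -0.004, -0.08, 0, -0.3, 0, 0.5, -0.18, -0.005, -0.103, 0, -0.37, 0, 0.5, -0.22, -0.005, -0.125, 0, -0.45, 0, 0.5, -0.26, -0.006, -0.148, 0, -0.52, 0, 0.5, -0.28, -0.006, -0.16, 0, -0.6, 0, 0.5, -0.295, -0.006, -0.168, 0, -0.67, 0, 0.5, -0.3, -0.006, -0.171, 0, -0.744, 0]
}}

```text
time: 7.65
tcp_pos: [570.5, -31.3, 159.8]
ee_rot: [0.537, -0.46, 0.459, -0.537]
contact_force: [-0.2, -0.6, -0.6]
finger_gap: 59.8
```

Run:
```python
from h import *
s=env.sense(); print(s["time"],s["tcp_pos"],s["finger_gap"],s["joints"])
print(inc(s,[580,89,160],Rdown(0.15)))
p=env.get_image("wrist"); cv2.imwrite("pics/w4.png",p["image"])
for q in ["spindle_tip","selector_grip","dispenser"]: print(q,[(d["confidence"],d["point"],d["pixels"].sum()) for d in env.trace(p,q)])
```

```text
7.65 [570.49586984 -31.34355112 159.83196846] 59.805691941305156 [-1.89258919e-01  4.90141712e-01  1.49738273e+00  5.02525810e-04
  1.15527934e+00 -3.44827623e-01]
(array([-1.174e-01, -1.000e-04,  2.800e-02]), array([ 0.001 ,  0.0054, -0.0008]))
spindle_tip [(0.76, [410.4, 75.7], np.int64(46157))]
selector_grip []
dispenser [(0.92, [411.4, 75.1], np.int64(46183))]
```

View pics/w4.png

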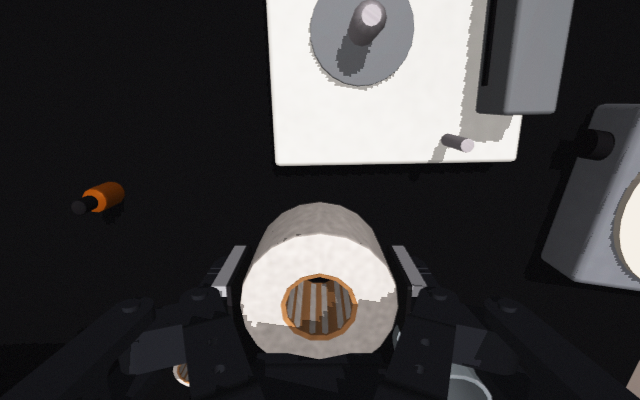

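The spindle tip shows at about (372,14), the guide post tip at (466,144), and the base corners at (277,164) and (516,160).

Run:
```python
from h import *
s=env.sense(); p=env.get_image("wrist")
tip=onz(p,s,(372,14),81); post=onz(p,s,(467,145),70); fr=onz(p,s,(277,164),30); br=onz(p,s,(517,160),30)
tt=circfit(p,s,(310,414,-22,87),36,38,tip[:2])
print("tip",tip,"post",post,"corners",fr,br,"tt",tt)
W=np.array([tip[:2],post[:2],fr[:2],br[:2]]); D=np.array([[-15,-70],[55,-150],[-85,-170],[115,-170]],float)
def e(q): c,n=np.cos(q[2]),np.sin(q[2]); return ((D@np.array([[c,n],[-n,c]])+q[:2])-W).ravel()
o=least_squares(e,[590,160,.16]); print(o.x,o.fun.round(1))
pt=env.get_image("top"); print("top tip",onz(pt,s,(268.5,177),81))
```

```text
tip [582.999588   90.2797005  81.       ] post [664.56946694  22.79411337  70.        ] corners [532.264304   -17.67284295  30.        ] [726.41686284  14.71136951  30.        ] tt (array([583.17425641,  86.64086136]), array([-0.38013177,  0.37629784, -2.63882349,  3.16995889]))
[5.86166704e+02 1.62711017e+02 1.66022192e-01] [-0.1  0.9  0.6  1.1 -1.8 -1.3  1.3 -0.7]
top tip [580.33952629  89.03012941  81.        ]
```

{"fn": "arm_command", "kwargs": {
  "increments": [0.5, -0.02, 0, 0.01, 0, 0.005, 0, 0.5, -0.04, 0, 0.02, 0, 0.005, 0, 0.5, -0.055, 0, 0.027, 0, 0.005, 0, 0.5, -0.063, 0, 0.03, 0, 0.005, 0, 0.5, -0.067, 0, 0.03, 0, 0.005, 0, 0.5, -0.067, 0, 0.03, 0, 0.005, 0, 0.5, -0.067, 0, 0.03, 0, 0.005, 0, 0.5, -0.067, 0, 0.03, 0, 0.005, 0, 0.5, -0.067, 0, 0.03, 0, 0.005, 0, 0.5, -0.067, 0, 0.03, 0, 0.005, 0]
}}

```text
time: 8.95
tcp_pos: [590.4, 36.8, 160.5]
ee_rot: [-0.535, 0.463, -0.463, 0.535]
contact_force: [-1.3, 0.3, -2.0]
finger_gap: 59.7
```

Run:
```python
from h import *
s=env.sense(); print(s["time"],s["tcp_pos"],s["finger_gap"])
print(inc(s,[582,93.5,160],Rdown(0.15)))
p=env.get_image("wrist"); im=p["image"]
q=proj(p,s,[582.5,90,81]); print("pred tip",q)
x,y=q.astype(int); c=im[max(0,y-75):y+75,x-100:x+100]; cv2.imwrite("pics/w5.png",cv2.resize(c,None,fx=4,fy=4,interpolation=cv2.INTER_CUBIC)); print(x-100,max(0,y-75))
```

```text
8.95 [590.3798678   36.83252577 160.47231866] 59.680033384421634
(array([-0.0573,  0.0005, -0.0001]), array([-0.0001, -0.0055, -0.    ]))
pred tip [320.02382118 128.86430814]
220 53
```

View pics/w5.png

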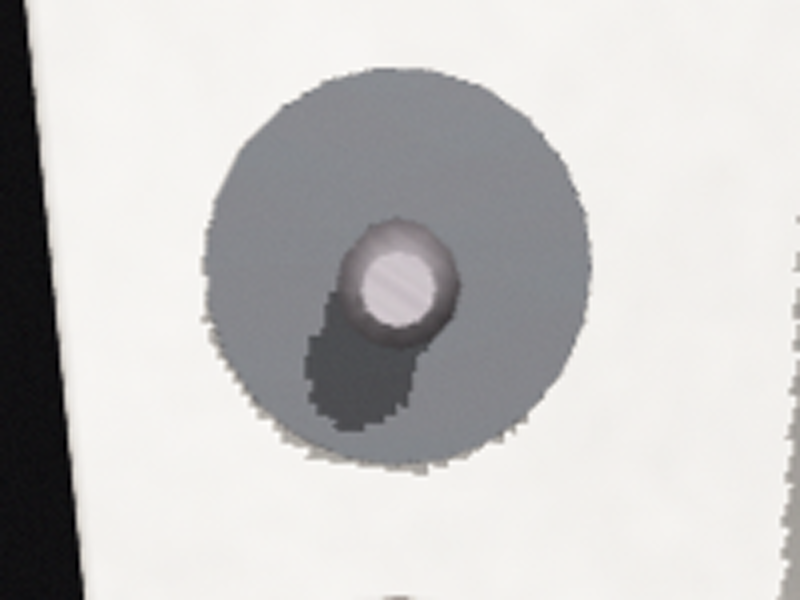

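The tip is centred at about pixel (319.8,125.2). The turntable spans columns 271–367.5 and rows 69.8–170.

Run:
```python
from h import *
s=env.sense(); p=env.get_image("wrist")
tip=onz(p,s,(319.75+.2,125.4),81); print("tip",tip, circfit(p,s,(310.2,329.4,115.7,134.8),81,6,tip[:2]))
print("tt",circfit(p,s,(271.2,367.7,70,170),36,38,tip[:2]))
for z in (78,84): print(z,onz(p,s,(319.95,125.4),z))
# roll hole seen in same camera: hole rim (281,357,273,341)
Rm=R.from_quat(s["ee_rot"])
for h in (34,28,22):
    o=onz(p,s,(318.7,306.5),s["tcp_pos"][2]+h); print(h,Rm.inv().apply(o-s["tcp_pos"])*[1,0,1])
```

```text
tip [582.120171    92.22596852  81.        ] (array([582.01660484,  92.26540459]), array([ 0.36168614, -0.36157904,  0.11095808, -0.11989787]))
tt (array([581.88294009,  91.80216228]), array([-0.55854633,  0.55772482,  0.00422483,  0.04271245]))
78 [582.15581585  92.03194521  78.        ]
84 [582.08452616  92.41999183  84.        ]
34 [ 2.5213373  -0.         -0.87457942]
28 [ 6.56537969 -0.         -0.88294938]
22 [10.60942209 -0.         -0.89131933]
```

Run:
```python
from h import *
s=env.sense(); p=env.get_image("wrist"); im=p["image"]
o=cv2.inRange(cv2.cvtColor(im,cv2.COLOR_BGR2HSV),(8,90,120),(22,255,255)); o[:255]=0;o[:,:265]=0;o[:,375:]=0
ys,xs=np.nonzero(o); ring=(xs.min(),xs.max()+1,ys.min(),ys.max()+1); print("ring",ring)
m=None
for d in env.trace(p,"full_roll"):
    if abs(d["point"][0]-320)<80: m=d["pixels"]
ys,xs=np.nonzero(m); sil=(xs.min(),xs.max()+1,ys.min()); print("sil",sil)
Rm=R.from_quat(s["ee_rot"]).as_matrix(); P0=s["tcp_pos"]
def pts(xo,zo,h,r): return np.array([proj(p,s,P0+Rm@np.array([xo+r*np.cos(t),-h,zo+r*np.sin(t)])) for t in t_])
def bb(P): return np.array([P[:,0].min(),P[:,0].max(),P[:,1].min(),P[:,1].max()])
def e(q):
    a=bb(pts(q[0],q[1],q[2],q[3]))-ring; b=bb(np.r_[pts(q[0],q[1],q[2],30),pts(q[0],q[1],q[2]-40,30)])[:3]-sil
    return np.r_[a,b]
for q0 in ([3,0,34,14],): 
    f=least_squares(e,q0); print(f.x,f.fun.round(2))
for h in (32,34,36):
    f=least_squares(lambda q:e([q[0],q[1],h,q[2]]),[3,0,14]); print(h,f.x,f.fun.round(2))
```

```text
ring (np.int64(281), np.int64(358), np.int64(274), np.int64(340))Traceback (most recent call last):
  File "<stdin>", line 8, in <module>
    return _wrapfunc(a, 'nonzero')
    return _wrapit(obj, method, *args, **kwds)
    result = getattr(arr, method)(*args, **kwds)
ValueError: Calling nonzero on 0d arrays is not allowed. Use np.atleast_1d(scalar).nonzero() instead.
```

Using the silhouette from the earlier picture (240–398, top row 202.5).

Run:
```python
from h import *
s=env.sense(); p=env.get_image("wrist")
ring=(281,358,274,340); sil=(240.5,398,202.5)
Rm=R.from_quat(s["ee_rot"]).as_matrix(); P0=s["tcp_pos"]
def pts(xo,zo,h,r): return np.array([proj(p,s,P0+Rm@np.array([xo+r*np.cos(t),-h,zo+r*np.sin(t)])) for t in t_])
def bb(P): return np.array([P[:,0].min(),P[:,0].max(),P[:,1].min(),P[:,1].max()])
def e(q):
    return np.r_[bb(pts(*q))-ring, bb(np.r_[pts(q[0],q[1],q[2],30),pts(q[0],q[1],q[2]-40,30)])[:3]-sil]
f=least_squares(e,[3,0,34,14]); print(f.x,f.fun.round(2))
for h in (32,34,36):
    f=least_squares(lambda q:e([q[0],q[1],h,q[2]]),[3,0,14]); print(h,f.x,f.fun.round(2))
print(s["tcp_pos"])
```

```text
[ 4.9568955  -0.62614475 31.38559998 14.58089901] [ 0.12 -0.38 -0.28  0.29  0.13  0.14  0.01]
32 [ 4.61504894 -0.62675927 14.50569662] [ 0.11 -0.38 -0.11  0.47 -0.3   0.57 -0.3 ]
34 [ 3.50223075 -0.63024096 14.26089992] [ 0.08 -0.35  0.46  1.05 -1.72  1.99 -1.36]
36 [ 2.38942586 -0.63140749 14.01611246] [ 0.05 -0.32  1.06  1.66 -3.2   3.47 -2.45]
[590.38556438  37.06851167 160.44898644]
```

{"fn": "arm_command", "kwargs": {
  "increments": [0.5, -0.015, 0, 0.001, 0, 0, 0, 0.5, -0.03, 0, 0.001, 0, 0, 0, 0.5, -0.045, 0, 0.001, 0, 0, 0, 0.5, -0.055, 0.01, 0.001, 0, 0, 0, 0.5, -0.06, 0.02, 0.001, 0, 0, 0, 0.5, -0.06, 0.035, 0.001, 0, 0, 0, 0.5, -0.06, 0.045, 0.001, 0, 0, 0, 0.5, -0.06, 0.05, 0.001, 0, 0, 0, 0.5, -0.06, 0.05, 0.001, 0, 0, 0, 0.5, -0.06, 0.05, 0.001, 0, 0, 0]
}}

```text
time: 10.2
tcp_pos: [583.0, 96.5, 110.6]
ee_rot: [-0.535, 0.462, -0.463, 0.535]
contact_force: [0.8, -0.3, -1.1]
finger_gap: 59.8
```

Run:
```python
from h import *
P=[]
for i in range(3):
    s=env.sense(); P.append(s["tcp_pos"]); p=env.get_image("wrist")
print(np.round(P,2),s["joint_vel"].round(4)); s["tcp_pos"]=np.mean(P,0)
print(inc(s,[581.9,96.4,110],Rdown(0.155)),s["time"],s["contact_force"])
```

```text
[[582.99  96.48 110.64]
 [583.17  96.49 110.94]
 [583.18  96.53 111.07]] [ 0.0017 -0.0021  0.0024  0.0017 -0.001   0.0011]
(array([-0.0001,  0.0009, -0.0012]), array([-0.0013, -0.0103,  0.0001])) 10.3 [-1.11819618 -0.96650055 -1.56388683]
```

{"fn": "arm_command", "kwargs": {
  "increments": [0.5, 0, 0.005, -0.001, 0, 0, 0, 0.5, 0, 0.01, -0.001, 0, 0, 0, 0.5, 0, 0.015, -0.001, 0, 0, 0, 0.5, 0, 0.02, -0.001, 0, 0, 0, 0.5, 0, 0.025, -0.001, 0, 0, 0, 0.5, 0, 0.03, -0.001, 0, 0, 0, 0.5, 0, 0.034, -0.001, 0, 0, 0, 0.5, 0, 0.038, -0.001, 0, 0, 0, 0.5, 0, 0.042, -0.001, 0, 0, 0, 0.5, 0, 0.042, -0.001, 0, 0, 0]
}}

```text
time: 11.35
tcp_pos: [581.4, 96.5, 67.8]
ee_rot: [0.535, -0.463, 0.462, -0.535]
contact_force: [-0.7, -1.4, -1.8]
finger_gap: 59.8
```

Run:
```python
from h import *
s=env.sense(); print(s["tcp_pos"],s["contact_force"],s["ft_torque"],s["finger_gap"])
for n in("side","wrist"):
    p=env.get_image(n); cv2.imwrite(f"pics/{n}6.png",p["image"])
```

```text
[581.39780416  96.51485783  67.80221409] [-0.73855484 -1.44468339 -1.80823014] [-0.02365318 -0.06615576  0.00036238] 59.81884900707676
```

{"fn": "arm_command", "kwargs": {
  "increments": [0.5, 0, 0.004, 0, 0, 0, 0, 0.5, 0, 0.008, 0, 0, 0, 0, 0.5, 0, 0.012, 0, 0, 0, 0, 0.5, 0, 0.015, 0, 0, 0, 0, 0.5, 0, 0.018, 0, 0, 0, 0, 0.5, 0, 0.02, 0, 0, 0, 0, 0.5, 0, 0.022, 0, 0, 0, 0, 0.5, 0, 0.0235, 0, 0, 0, 0, 0.5, 0, 0.0245, 0, 0, 0, 0, 0.5, 0, 0.0245, 0, 0, 0, 0]
}}

```text
time: 12.45
tcp_pos: [581.7, 96.6, 43.9]
ee_rot: [-0.535, 0.463, -0.462, 0.535]
contact_force: [-0.0, -0.9, -1.6]
finger_gap: 59.8
```

Run:
```python
from h import *
s=env.sense(); print(s["tcp_pos"],s["contact_force"],s["ft_torque"],s["finger_gap"])
```

```text
[581.68919861  96.56246454  43.85127787] [-1.43344334e-03 -9.22807856e-01 -1.57237118e+00] [ 0.02802106  0.05616912 -0.01613538] 59.75862116571777
```

{"fn": "arm_command", "kwargs": {
  "increments": [0.5, 0, 0.0005, 0, 0, 0, 0, 0.5, 0, 0.001, 0, 0, 0, 0, 0.5, 0, 0.0015, 0, 0, 0, 0, 0.5, 0, 0.002, 0, 0, 0, 0, 0.5, 0, 0.0025, 0, 0, 0, 0, 0.5, 0, 0.003, 0, 0, 0, 0, 0.5, 0, 0.003, 0, 0, 0, 0, 0.5, 0, 0.003, 0, 0, 0, 0, 0.5, 0, 0.003, 0, 0, 0, 0, 0.5, 0, 0.003, 0, 0, 0, 0]
}}

```text
time: 13.45
tcp_pos: [581.8, 96.5, 42.0]
ee_rot: [-0.535, 0.462, -0.463, 0.535]
contact_force: [-3.6, -0.5, 7.3]
finger_gap: 59.7
```

Contact at the expected height (7 N), so the roll is seated. I'll release it and rise.

{"fn": "arm_command", "kwargs": {
  "increments": [0.72, 0, 0.002, 0, 0, 0, 0, 0.75, 0, 0.002, 0, 0, 0, 0, 0.8, 0, 0.002, 0, 0, 0, 0, 0.9, 0, 0.002, 0, 0, 0, 0, 1, 0, 0.002, 0, 0, 0, 0, 1, 0, 0.002, 0, 0, 0, 0, 1, 0, 0.002, 0, 0, 0, 0, 1, 0, 0.002, 0, 0, 0, 0, 1, 0, 0.002, 0, 0, 0, 0, 1, 0, 0.002, 0, 0, 0, 0]
}}

```text
time: 14.45
tcp_pos: [581.8, 96.5, 39.0]
ee_rot: [-0.535, 0.462, -0.462, 0.535]
contact_force: [-0.4, 0.4, 0.8]
finger_gap: 85.4
```

{"fn": "arm_command", "kwargs": {
  "increments": [1, 0, -0.005, 0, 0, 0, 0, 1, 0, -0.015, 0, 0, 0, 0, 1, 0, -0.03, 0, 0, 0, 0, 1, 0, -0.05, 0, 0, 0, 0, 1, 0, -0.075, 0, 0, 0, 0, 1, 0, -0.105, 0, 0, 0, 0, 1, 0, -0.135, 0, 0, 0, 0, 1, 0, -0.165, 0, 0, 0, 0, 1, 0, -0.18, 0, 0, 0, 0, 1, 0, -0.18, 0, 0, 0, 0]
}}

```text
time: 15.45
tcp_pos: [583.0, 96.6, 222.6]
ee_rot: [-0.533, 0.461, -0.464, 0.537]
contact_force: [0.6, -0.6, 0.5]
finger_gap: 85.4
```

Run:
```python
from h import *
s=env.sense(); print(s["time"],s["tcp_pos"],s["joints"],s["finger_gap"])
p=env.get_image("wrist"); cv2.imwrite("pics/w7.png",p["image"])
for d in env.trace(p,"full_roll"): print(d["confidence"],d["point"],rollfit(p,s,d["pixels"],36,guess=(582,92)))
for q in ["selector_grip","dial_mark"]: print(q,[(d["confidence"],d["point"],d["pixels"].sum()) for d in env.trace(p,q)])
pt=env.get_image("top")
for q in ["selector_grip","dial_mark"]: print(q,[(d["confidence"],d["point"],d["pixels"].sum()) for d in env.trace(pt,q)])
```

```text
15.45 [582.98592135  96.61088246 222.59200086] [ 3.45280995e-02  4.66390599e-01  1.35435556e+00  9.20131821e-05
  1.31430373e+00 -1.10563257e-01] 85.41222952605531
0.56 [315.6, 174.1] (array([581.7413061 ,  93.71981261]), array([-0.6916971 ,  0.69415838, -1.21415611,  1.24687342]))
selector_grip []
dial_mark [(0.58, [333.3, 0.0], np.int64(44)), (0.22, [123.9, 287.4], np.int64(674))]
selector_grip [(0.56, [208.1, 185.7], np.int64(133))]
dial_mark [(0.46, [204.7, 184.4], np.int64(202))]
```

View pics/w7.png

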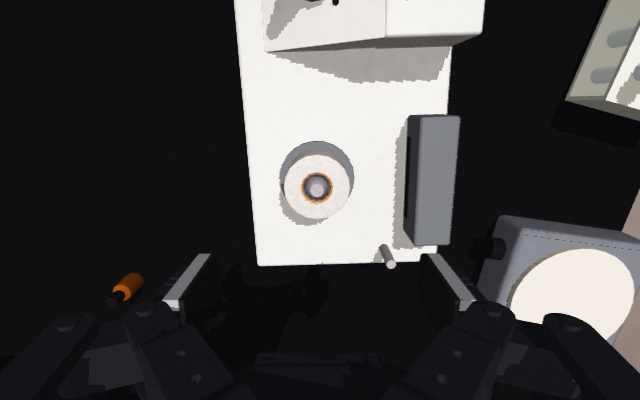

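The roll sits on the spindle, centred within about 2 mm in this view, and the fingers are clear. Next is the knob. I'll work out its rough place from the top view and a tilted viewing pose.

```bash
cat >> h.py <<'E'
YAW=0.166; OR=np.array([585.2,163.6,0])
xd=np.array([np.cos(YAW),np.sin(YAW),0]); yd=np.array([-xd[1],xd[0],0]); zw=np.array([0,0,1.])
n=-0.5*xd+np.cos(np.pi/6)*zw; u=np.cos(np.pi/6)*xd+0.5*zw
def Rknob(th):  # fingers into panel, jaws across the bar; tool x = -pointer dir... tool -x faces the robot
    b=np.cos(th)*u-np.sin(th)*yd; y=-n; z=np.cross(n,b); return np.stack([np.cross(y,z),y,z],1)
def disp(p): return np.array([(p-OR)@xd,(p-OR)@yd,p[2]])
E
python3 - <<'E'
from h import *
s=env.sense(); p=env.get_image("top")
for z in (70,85,100): 
    g=onz(p,s,(206.5,185),z); print(z,g,disp(g))
g=onz(p,s,(206.5,185),90); tgt=g+n*110; print("view tcp",tgt, np.round(Rknob(-0.3),2).tolist())
print(inc(s,tgt,Rknob(-0.3)))
R0=R.from_quat(s["ee_rot"]); rv=(R0.inv()*R.from_matrix(Rknob(-0.3))).as_rotvec(); print(np.linalg.norm(rv))
E
```

```text
70 [553.71194768 268.00078179  70.        ] [-13.80415924 108.1686917   70.        ]
85 [550.54410909 264.88611022  85.        ] [-17.44311567 105.62028505  85.        ]
100 [547.37627049 261.77143866 100.        ] [-21.0820721  103.07187841 100.        ]
view tcp [495.24421435 254.75975968 185.26279442] [[0.77, 0.49, -0.41], [0.43, 0.08, 0.9], [0.48, -0.87, -0.15]]
(array([-0.169 ,  0.0327, -0.0622]), array([ 0.3675, -1.8423, -0.4883]))
1.94100349550055
```

{"fn": "arm_command", "kwargs": {
  "increments": [1, -0.03, 0, -0.01, 0.037, -0.184, -0.049, 1, -0.06, 0, -0.02, 0.0735, -0.368, -0.098, 1, -0.09, 0.01, -0.03, 0.11, -0.553, -0.146, 1, -0.12, 0.015, -0.04, 0.147, -0.737, -0.195, 1, -0.14, 0.02, -0.05, 0.184, -0.921, -0.244, 1, -0.16, 0.025, -0.06, 0.22, -1.105, -0.293, 1, -0.169, 0.033, -0.062, 0.257, -1.29, -0.342, 1, -0.169, 0.033, -0.062, 0.294, -1.474, -0.39, 1, -0.169, 0.033, -0.062, 0.331, -1.658, -0.44, 1, -0.169, 0.033, -0.062, 0.3675, -1.8423, -0.4883]
}}

```text
time: 16.85
tcp_pos: [495.5, 255.2, 185.5]
ee_rot: [0.701, 0.162, 0.142, -0.68]
contact_force: [1.0, -0.1, 0.1]
finger_gap: 85.2
```

Run:
```python
from h import *
s=env.sense(); print(s["time"],s["tcp_pos"],s["joints"])
print(inc(s,[495,255,185],Rknob(-0.3)))
```

```text
16.85 [495.54548117 255.19430599 185.53892353] [ 0.45318986  0.28661182  1.83536728 -0.33767664  0.66310741 -0.91711452]
(array([-0.0007,  0.0003, -0.0002]), array([ 0.0827, -0.4117, -0.108 ]))
```

Run:
```python
from h import *
s=env.sense(); p=env.get_image("wrist"); cv2.imwrite("pics/w8.png",p["image"])
for q in ["selector_grip","dial_mark"]: print(q,[(d["confidence"],d["point"],d["pixels"].sum()) for d in env.trace(p,q)])
```

```text
selector_grip []
dial_mark [(0.73, [340.1, 190.4], np.int64(3173))]
```

View pics/w8.png

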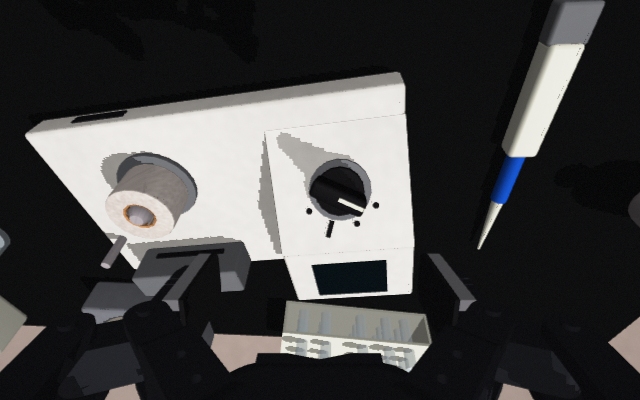

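The knob is centred near (340,190), seen upside down. The dots are at (376,206), (357,224) and (309,211), and the long bar is at (330,229). The white pointer runs from (338,200) to (364,214).

```bash
cat >> h.py <<'E'
def knobfit(p,s,px,guess,th=(-1.05,-.35,.35,1.05),free=False):
    px=np.array(px,float)
    def e(q): return np.concatenate([proj(p,s,q[:3]+37*(np.cos(t+(q[3] if free else 0))*u-np.sin(t+(q[3] if free else 0))*yd)) for t in th])-px.ravel()
    o=least_squares(e,list(guess)+([0] if free else [])); return o.x,o.fun.reshape(-1,2)
E
python3 - <<'E'
from h import *
s=env.sense(); p=env.get_image("wrist"); im=p["image"]
px=[(376,206),(357,224),(330,229),(309,211)]
C,f=knobfit(p,s,px,[570,270,55]); print("C",C,disp(C),f.round(1).tolist())
C4,f4=knobfit(p,s,px,[570,270,55],free=True); print("free",C4,f4.round(1).tolist())
for t in (-1.05,-.7,-.35):
    b=np.cos(t)*u-np.sin(t)*yd; print(t,[proj(p,s,C+44*n+r*b).round(1).tolist() for r in (0,22)])
print("grip",C+37*n,disp(C+37*n))
x,y=290,140; cv2.imwrite("pics/w9.png",cv2.resize(im[y:y+110,x:x+120],None,fx=5,fy=5,interpolation=cv2.INTER_CUBIC))
E
```

```text
C [568.76659051 270.5086467   43.11168206] [  1.45793284 108.15447341  43.11168206] [[0.2, 0.0], [0.0, 0.7], [0.4, -2.0], [-0.6, 1.3]]
free [5.68758630e+02 2.70644381e+02 4.30938500e+01 5.08412999e-03] [[0.2, 0.2], [-0.0, 0.8], [0.4, -2.1], [-0.6, 1.1]]
-1.05 [[337.5, 199.0], [362.5, 210.0]]
-0.7 [[337.5, 199.0], [357.1, 217.6]]
-0.35 [[337.5, 199.0], [349.4, 222.9]]
grip [550.52089872 267.45173136  75.154622  ] [-17.04206716 108.15447341  75.154622  ]
```

View pics/w9.png

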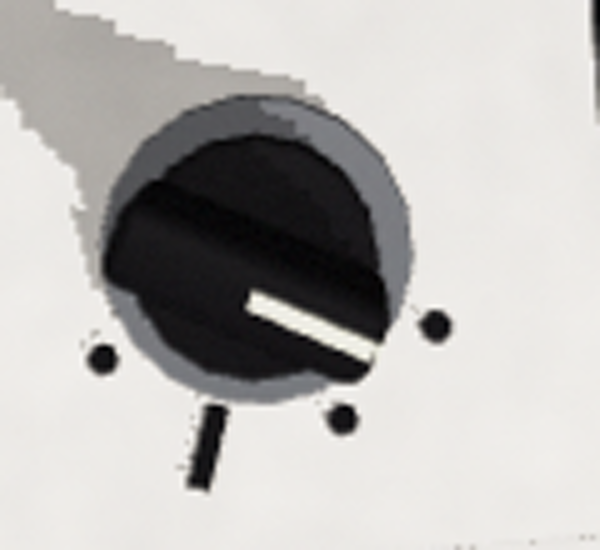

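The pointer stripe matches the prediction for θ = −1.05. I'll refit with the sharper mark pixels and work out the approach.

Run:
```python
from h import *
s=env.sense(); p=env.get_image("wrist")
px=[(377.5,205.3),(358.5,223.9),(331.5,229.5),(310.5,211.7)]
C,f=knobfit(p,s,px,[570,270,55]); print("C",C,disp(C),f.round(1).tolist())
pt=env.get_image("top"); im=cv2.resize(pt["image"][150:215,170:250],None,fx=8,fy=8,interpolation=cv2.INTER_CUBIC); cv2.imwrite("pics/t9.png",im)
print("top proj of knob top, disc, marks",[proj(pt,s,C+h*n).round(1).tolist() for h in (44,14,0)],[proj(pt,s,C+37*(np.cos(t)*u-np.sin(t)*yd)).round(1).tolist() for t in(-1.05,-.35,.35,1.05)])
print(inc(s,C+80*n,Rknob(-1.05)))
```

```text
C [568.97107904 272.09073909  44.08601548] [  1.92103324 109.68102833  44.08601548] [[0.3, 0.7], [0.0, 0.9], [0.4, -2.4], [-0.7, 0.7]]
top proj of knob top, disc, marks [[205.4, 186.3], [206.6, 183.2], [207.2, 181.8]] [[195.1, 177.3], [200.7, 171.1], [209.3, 170.0], [216.9, 174.4]]
(array([0.0004, 0.0797, 0.0127]), array([ 0.0405, -1.1712, -0.14  ]))
```

View pics/t9.png

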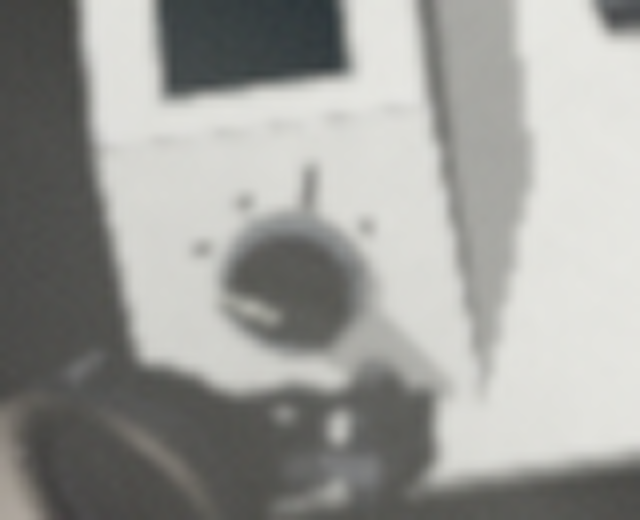

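Run:
```python
from h import *
s=env.sense(); p=env.get_image("wrist"); pt=env.get_image("top")
pw=np.array([(377.5,205.3),(358.5,223.9),(331.5,229.5),(310.5,211.7)]); pp=np.array([(195.4,181.1),(200.4,175.4),(208.6,173.4),(215.8,178.4)])
T=(-1.05,-.35,.35,1.05)
print("tip check: top proj", proj(pt,s,[582,92.1,81]), "obs 268.5,177")
# per-mark triangulation
for a,b in zip(pw,pp):
    o1,d1=ray(p,s,a); o2,d2=ray(pt,s,b); A=np.stack([d1,-d2],1); t=np.linalg.lstsq(A,o2-o1,rcond=None)[0]; q=(o1+d1*t[0]); q2=o2+d2*t[1]; print(q.round(1),q2.round(1),disp(q).round(1))
for bias in (0,1):
    def e(q):
        P=[q[:3]+q[3]*(np.cos(t)*u-np.sin(t)*yd) for t in T]
        return np.r_[np.array([proj(p,s,x) for x in P]).ravel()-pw.ravel(), (np.array([proj(pt,s,x) for x in P])+bias*np.array([0.3,.6])-pp).ravel()*2, (q[3]-37)*100]
    o=least_squares(e,[569,271,44,37]); print(bias,o.x,disp(o.x[:3]),o.fun.round(1))
```

```text
tip check: top proj [267.46213597 176.40850832] obs 268.5,177
[564.5 302.8  69.8] [564.4 301.   69.4] [  2.6 140.7  69.8]
[580.1 287.4  77.5] [580.  286.   77.1] [ 15.5 122.9  77.5]
[586.6 264.   79. ] [586.3 262.5  78.6] [18.  98.8 79. ]
[575.2 244.9  69. ] [574.4 242.8  68.4] [ 3.5 81.8 69. ]
0 [554.94367364 270.65624946  58.88870864  36.99917824] [-12.15057913 110.58412753  58.88870864] [ 2.1 -0.5  0.5  1.  -0.9 -2.2 -3.6 -0.1 -2.5 -0.5 -1.2 -1.6 -0.1  0.1
  0.9 -1.  -0.1]
1 [556.79378942 271.14079153  57.15098333  36.99926269] [-10.24583068 110.75629822  57.15098333] [ 2.2 -0.2  0.8  1.1 -0.5 -2.1 -2.9  0.1 -1.9 -0.3 -0.6 -1.4  0.5  0.3
  1.4 -0.7 -0.1]
```

Triangulating each mark with both cameras puts the panel centre about 15 mm higher than the single-view fit did, and the marks agree with each other. I'll use C ≈ (555.5, 270.9, 58.7) and take a second look from nearer.

Run:
```python
from h import *
s=env.sense(); C=np.array([555.5,270.9,58.7]); print(C+90*n, inc(s,C+90*n,Rknob(-1.05)), s["time"])
```

```text
[511.11858756 263.46425998 136.64228634] (array([-0.007 ,  0.0508,  0.0099]), array([ 0.0405, -1.1692, -0.1391])) 17.25
```

{"fn": "arm_command", "kwargs": {
  "increments": [0.6, -0.001, 0.006, 0.001, 0.005, -0.146, -0.017, 0.6, -0.002, 0.012, 0.003, 0.01, -0.29, -0.035, 0.6, -0.003, 0.018, 0.004, 0.015, -0.438, -0.052, 0.6, -0.004, 0.025, 0.005, 0.02, -0.585, -0.07, 0.6, -0.005, 0.032, 0.006, 0.025, -0.73, -0.087, 0.6, -0.006, 0.038, 0.007, 0.03, -0.877, -0.104, 0.6, -0.007, 0.045, 0.009, 0.036, -1.02, -0.122, 0.6, -0.007, 0.0508, 0.0099, 0.0405, -1.169, -0.139, 0.6, -0.007, 0.0508, 0.0099, 0.0405, -1.169, -0.139, 0.6, -0.007, 0.0508, 0.0099, 0.0405, -1.169, -0.139]
}}

```text
time: 18.25
tcp_pos: [511.0, 263.2, 136.7]
ee_rot: [0.639, 0.555, -0.224, -0.483]
contact_force: [1.0, 0.6, 0.1]
finger_gap: 50.9
```

Run:
```python
from h import *
s=env.sense(); print(s["time"],s["tcp_pos"],s["joints"],s["finger_gap"])
C=np.array([555.5,270.9,58.7]); print(inc(s,C+90*n,Rknob(-1.05)))
p=env.get_image("wrist"); cv2.imwrite("pics/w10.png",p["image"])
print([proj(p,s,C+37*(np.cos(t)*u-np.sin(t)*yd)).round(1).tolist() for t in(-1.05,-.35,.35,1.05)],proj(p,s,C+44*n),proj(p,s,C+44*n+22*(np.cos(1.05)*u+np.sin(1.05)*yd)))
```

```text
18.25 [510.99611598 263.21521568 136.65747321] [ 0.40821491  0.34819314  1.96347845 -0.3678287   0.34065258 -2.05787321] 50.87182629421504
(array([ 0.0003,  0.0001, -0.    ]), array([-0.0001, -0.0037, -0.0004]))
[[317.8, 250.0], [286.0, 239.5], [267.8, 211.8], [272.5, 178.5]] [317.37571625 224.80931503] [317.58170363 258.09815642]
```

View pics/w10.png

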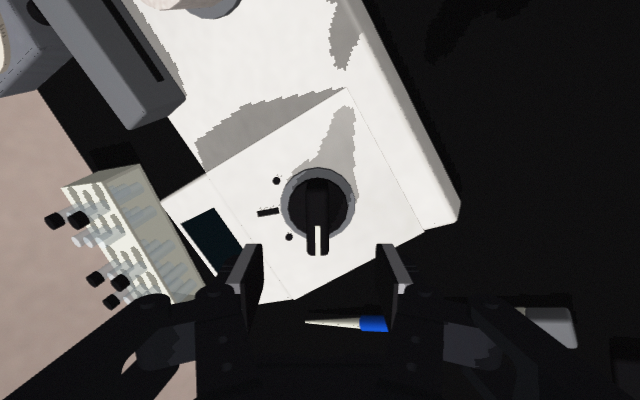

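```bash
cat > k.py <<'E'
from h import *
dn=[0,0,-1.]
ty=lambda q:R.from_quat(q).as_matrix()[:,1]
D=[([1.05502,.34275,1.52504,0,1.2754],[189.52,489.15,230.6],dn),([-.13472,.09162,1.90065,0,1.14802],[380.96,25.55,215.75],dn),
([-.72461,.63588,1.13093,0,1.37517],[547.5,-382.95,197.12],dn),([-.18926,.49014,1.49738,0,1.15528],[570.5,-31.34,159.83],dn),
([.03453,.46639,1.35436,0,1.3143],[582.99,96.61,222.59],ty([-.533,.461,-.464,.537])),
([.45319,.28661,1.83537,-.33768,.66311],[495.55,255.19,185.54],ty([.701,.162,.142,-.68])),
([.40821,.34819,1.96348,-.36783,.34065],[511.0,263.22,136.66],ty([.639,.555,-.224,-.483]))]
def W(j,k):
    a,h,L1,L2,b,d,Lt=k; s,c=np.sin(j[1]+j[2]),np.cos(j[1]+j[2])
    return R.from_euler("z",j[0]).apply([a+L1*np.sin(j[1])+L2*s+b*c,d,h+L1*np.cos(j[1])+L2*c-b*s])
K=least_squares(lambda k:np.concatenate([W(j,k)+k[6]*np.array(t)-p for j,p,t in D]),[0,200,400,400,0,76,250],x_scale=100)
k=K.x
def fore(j): return R.from_euler("z",j[0]).apply([np.sin(j[1]+j[2]),0,np.cos(j[1]+j[2])])
def ik(tcp,t):
    o=least_squares(lambda j:W(j,k)+k[6]*np.array(t)-tcp,[.4,.4,1.8]); return o.x,np.arccos(fore(o.x)@t),np.abs(o.fun).max()
if __name__=="__main__":
    print(k.round(1),K.fun.round(1))
    for j,p,t in D: print(j[4],np.arccos(fore(j)@t).round(3))
    C=np.array([555.5,270.9,58.7])
    for d in (90,50,20): print(d,ik(C+d*n,-n))
E
python3 k.py
```

```text
[5.000e-01 2.229e+02 5.053e+02 3.792e+02 4.620e+01 7.630e+01 3.130e+02] [ 0.3  0.3 -0.  -0.3 -0.1 -0.1 -0.1  0.3  0.   0.2 -0.3  0.  -0.1  0.3
 -0.   0.1 -0.1  0.1 -0.1  0.1  0. ]
1.2754 1.274
1.14802 1.149
1.37517 1.375
1.15528 1.154
1.3143 1.314
0.66311 0.663
0.34065 0.34
90 (array([0.40850866, 0.3486761 , 1.962808  ]), np.float64(0.3404785557152901), np.float64(5.684341886080802e-14))
50 (array([0.39761327, 0.43629944, 1.94971691]), np.float64(0.2689194835509718), np.float64(1.1368683772161603e-13))
20 (array([0.3900411 , 0.50219512, 1.93380395]), np.float64(0.2223541681619973), np.float64(5.684341886080802e-14))
```

The kinematic model fits to 0.3 mm. It shows joint 5 would fall to 0.22, below its 0.28 limit, if I go straight in. Leaning the tool a little along the bar, about the jaw axis, avoids that without changing the pad contact. The close view shows the bar along the fingers at column 317, as predicted.

```bash
cat >> k.py <<'E'
C=np.array([555.5,270.9,58.7])
def grip(th,phi,d=39.):  # grasp point at C+d*n, leaned by phi along the bar
    b=np.cos(th)*u-np.sin(th)*yd; t=-n*np.cos(phi)+b*np.sin(phi); z=np.cross(n,b); Rm=np.stack([np.cross(t,z),t,z],1)
    return C+d*n+19*t, Rm
E
python3 - <<'E'
from k import *
for phi in (-.1,-.15,-.2,.1):
    print(phi,[(th,round(float(ik(*(lambda g:(g[0],g[1][:,1]))(grip(th,phi,d)))[1]),3)) for th,d in ((-1.05,100),(-1.05,60),(-1.05,39),(-.7,39),(-.35,39),(0,39),(.35,39),(.5,39))])
s=env.sense()
for d in (100,39): print(d,inc(s,*grip(-1.05,-.15,d)))
E
```

```text
-0.1 [(-1.05, 0.469), (-1.05, 0.405), (-1.05, 0.375), (-0.7, 0.387), (-0.35, 0.385), (0, 0.369), (0.35, 0.339), (0.5, 0.323)]
-0.15 [(-1.05, 0.541), (-1.05, 0.479), (-1.05, 0.45), (-0.7, 0.467), (-0.35, 0.465), (0, 0.446), (0.35, 0.407), (0.5, 0.386)]
-0.2 [(-1.05, 0.612), (-1.05, 0.552), (-1.05, 0.524), (-0.7, 0.545), (-0.35, 0.545), (0, 0.522), (0.35, 0.477), (0.5, 0.452)]
0.1 [(-1.05, 0.187), (-1.05, 0.111), (-1.05, 0.075), (-0.7, 0.056), (-0.35, 0.09), (0, 0.139), (0.35, 0.188), (0.5, 0.208)]
100 (array([-0.0028,  0.0091,  0.    ]), array([-1.0e-04, -2.9e-03,  1.5e-01]))
39 (array([-0.0028,  0.0701,  0.0001]), array([-1.0e-04, -2.9e-03,  1.5e-01]))
```

{"fn": "arm_command", "kwargs": {
  "increments": [0.6, -0.001, 0, 0, 0, 0, 0.08, 0.6, -0.0028, 0.009, 0, 0, 0, 0.15, 0.6, -0.0028, 0.018, 0, 0, 0, 0.15, 0.6, -0.0028, 0.028, 0, 0, 0, 0.15, 0.6, -0.0028, 0.038, 0, 0, 0, 0.15, 0.6, -0.0028, 0.046, 0, 0, 0, 0.15, 0.6, -0.0028, 0.053, 0, 0, 0, 0.15, 0.6, -0.0028, 0.058, 0, 0, 0, 0.15, 0.6, -0.0028, 0.062, 0, 0, 0, 0.15, 0.6, -0.0028, 0.062, 0, 0, 0, 0.15],
  "force": 30
}}

```text
time: 19.3
tcp_pos: [540.6, 265.7, 81.8]
ee_rot: [0.678, 0.506, -0.261, -0.464]
contact_force: [-0.0, 0.8, 0.1]
finger_gap: 51.0
```

Run:
```python
from k import *
s=env.sense(); print(s["time"],s["tcp_pos"],s["joints"].round(3),s["contact_force"])
print(inc(s,*grip(-1.05,-.15,39)))
p=env.get_image("wrist"); cv2.imwrite("pics/w11.png",p["image"])
```

```text
19.3 [540.56338756 265.69303492  81.76344299] [ 0.459  0.516  1.841 -0.594  0.459 -1.801] [-0.01612939  0.81983179  0.11989421]
(array([ 0.0016,  0.0074, -0.0004]), array([-0.0003,  0.0016, -0.0001]))
```

View pics/w11.png

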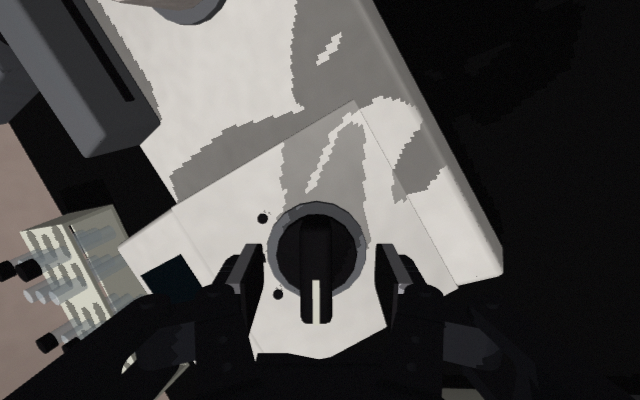

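The bar is centred between the fingers. I'll go in the last 7 mm and close.

{"fn": "arm_command", "kwargs": {
  "increments": [0.6, 0.001, 0.003, 0, 0, 0, 0, 0.6, 0.001, 0.005, 0, 0, 0, 0, 0.6, 0.001, 0.007, 0, 0, 0, 0, 0.6, 0.001, 0.007, 0, 0, 0, 0, 0.6, 0.001, 0.007, 0, 0, 0, 0, 0.3, 0.001, 0.007, 0, 0, 0, 0, 0.1, 0.001, 0.007, 0, 0, 0, 0, 0.05, 0.001, 0.007, 0, 0, 0, 0, 0.05, 0.001, 0.007, 0, 0, 0, 0, 0.05, 0.001, 0.007, 0, 0, 0, 0]
}}

```text
time: 20.35
tcp_pos: [544.7, 266.1, 76.8]
ee_rot: [0.679, 0.507, -0.26, -0.463]
contact_force: [2.3, -4.1, 4.9]
finger_gap: 13.6
```

Run:
```python
from k import *
s=env.sense(); print(s["time"],s["tcp_pos"],s["joints"].round(3),s["contact_force"],s["ft_torque"],s["finger_gap"])
print(inc(s,*grip(-1.05,-.15,39)))
# turn about knob axis by steps from measured pose
q0=(s["tcp_pos"],R.from_quat(s["ee_rot"]).as_matrix())
for a in np.array([1,2,3,4,5,6,7,8,9,10,11])*0.14:
    Q=R.from_rotvec(-a*n); x=C+Q.apply(q0[0]-C); Rm=Q.as_matrix()@q0[1]; i=inc(s,x,Rm); print(round(a,2),i[0].tolist(),i[1].tolist(),round(float(ik(x,Rm[:,1])[1]),3))
```

```text
20.35 [544.70182176 266.08054994  76.78443308] [ 0.457  0.529  1.836 -0.606  0.45  -1.79 ] [ 2.28068163 -4.07700605  4.93872961] [-0.63466608 -0.3946911  -0.19467954] 13.556695500018416
(array([0.0003, 0.0011, 0.0007]), array([0.0013, 0.0014, 0.0006]))
0.14 [-0.0001, 0.0, 0.0004] [0.0208, 0.1384, 0.0002] 0.459
0.28 [-0.0001, 0.0, 0.0009] [0.0417, 0.2769, 0.0003] 0.465
0.42 [-0.0, 0.0, 0.0013] [0.0625, 0.4153, 0.0005] 0.468
0.56 [0.0001, -0.0, 0.0017] [0.0834, 0.5538, 0.0006] 0.469
0.7 [0.0002, -0.0, 0.0021] [0.1042, 0.6922, 0.0008] 0.466
0.84 [0.0005, -0.0001, 0.0025] [0.1251, 0.8306, 0.0009] 0.46
0.98 [0.0007, -0.0001, 0.0028] [0.1459, 0.9691, 0.0011] 0.452
1.12 [0.001, -0.0002, 0.0031] [0.1668, 1.1075, 0.0013] 0.44
1.26 [0.0014, -0.0002, 0.0034] [0.1876, 1.246, 0.0014] 0.426
1.4 [0.0018, -0.0003, 0.0036] [0.2084, 1.3844, 0.0016] 0.408
1.54 [0.0022, -0.0003, 0.0037] [0.2293, 1.5228, 0.0017] 0.388
```

Gripped at 13.6 mm. First half of the turn.

{"fn": "arm_command", "kwargs": {
  "increments": [0.05, 0, 0, 0.0002, 0.0104, 0.069, 0, 0.05, 0, 0, 0.0004, 0.0208, 0.138, 0, 0.05, 0, 0, 0.0007, 0.0313, 0.208, 0, 0.05, 0, 0, 0.0009, 0.0417, 0.277, 0, 0.05, 0, 0, 0.0011, 0.052, 0.346, 0, 0.05, 0, 0, 0.0013, 0.0625, 0.415, 0, 0.05, 0, 0, 0.0015, 0.073, 0.485, 0, 0.05, 0, 0, 0.0017, 0.0834, 0.554, 0, 0.05, 0, 0, 0.0019, 0.094, 0.623, 0, 0.05, 0, 0, 0.0021, 0.104, 0.692, 0]
}}

```text
time: 21.35
tcp_pos: [543.4, 267.4, 76.2]
ee_rot: [0.702, 0.305, -0.039, -0.642]
contact_force: [2.2, -2.9, 4.5]
finger_gap: 13.6
```

Run:
```python
from k import *
s=env.sense(); print(s["time"],s["tcp_pos"],s["joints"].round(3),s["contact_force"],s["ft_torque"],s["finger_gap"])
zt=R.from_quat(s["ee_rot"]).as_matrix()[:,2]; b=np.cross(zt,n); print("theta",np.arctan2(-b@yd,b@u))
```

```text
21.35 [543.42531698 267.4163201   76.1761881 ] [ 0.402  0.52   1.813 -0.312  0.463 -1.414] [ 2.21495103 -2.88230013  4.45035719] [-0.29490981 -0.38886633 -0.07029142] 13.599689295867863
theta -0.34876208425722854
```

{"fn": "arm_command", "kwargs": {
  "increments": [0.05, 0, 0, 0.0002, 0.0104, 0.069, 0, 0.05, 0, 0, 0.0004, 0.0208, 0.138, 0, 0.05, 0, 0, 0.0007, 0.0313, 0.208, 0, 0.05, 0, 0, 0.0009, 0.0417, 0.277, 0, 0.05, 0, 0, 0.0011, 0.052, 0.346, 0, 0.05, 0, 0, 0.0013, 0.0625, 0.415, 0, 0.05, 0, 0, 0.0015, 0.073, 0.485, 0, 0.05, 0, 0, 0.0017, 0.0834, 0.554, 0, 0.05, 0, 0, 0.0019, 0.094, 0.63, 0, 0.05, 0.0002, 0, 0.0021, 0.107, 0.71, 0]
}}

```text
time: 22.35
tcp_pos: [543.2, 269.4, 76.2]
ee_rot: [-0.637, -0.061, -0.192, 0.744]
contact_force: [3.0, -3.6, 5.1]
finger_gap: 13.5
```

{"fn": "arm_command", "kwargs": {
  "increments": [0.05, 0, 0, 0, 0, 0, 0, 0.05, 0, 0, 0, 0, 0, 0, 0.3, 0, 0, 0, 0, 0, 0, 0.6, 0, 0, 0, 0, 0, 0, 0.6, 0, 0, 0, 0, 0, 0, 0.6, 0, 0, 0, 0, 0, 0, 0.6, 0, 0, 0, 0, 0, 0, 0.6, 0, 0, 0, 0, 0, 0, 0.6, 0, 0, 0, 0, 0, 0, 0.6, 0, 0, 0, 0, 0, 0]
}}

```text
time: 23.35
tcp_pos: [541.5, 269.1, 74.8]
ee_rot: [-0.638, -0.061, -0.19, 0.744]
contact_force: [0.0, -0.4, -0.4]
finger_gap: 51.3
```

Run:
```python
from k import *
s=env.sense(); print(s["time"],s["tcp_pos"],s["joints"].round(3),s["contact_force"],s["finger_gap"])
zt=R.from_quat(s["ee_rot"]).as_matrix()[:,2]; b=np.cross(zt,n); print("theta",np.arctan2(-b@yd,b@u))
```

```text
23.35 [541.45018888 269.07986478  74.82591534] [ 0.341  0.506  1.847 -0.033  0.402 -1.016] [ 0.02835134 -0.37459226 -0.41706363] 51.258361944137775
theta 0.3660741517483036
```

Released. I'll withdraw along the tool axis and check.

{"fn": "arm_command", "kwargs": {
  "increments": [0.6, 0, -0.005, 0, 0, 0, 0, 0.6, 0, -0.015, 0, 0, 0, 0, 0.6, 0, -0.03, 0, 0, 0, 0, 0.6, 0, -0.045, 0, 0, 0, 0, 0.6, 0, -0.06, 0, 0, 0, 0, 0.6, 0, -0.075, 0, 0, 0, 0, 0.6, 0, -0.09, 0, 0, 0, 0, 0.6, 0, -0.1, 0, 0, 0, 0, 0.6, 0, -0.1, 0, 0, 0, 0, 0.6, 0, -0.1, 0, 0, 0, 0]
}}

```text
time: 24.35
tcp_pos: [505.4, 257.7, 167.6]
ee_rot: [-0.638, -0.061, -0.19, 0.744]
contact_force: [-0.2, 1.0, -0.5]
finger_gap: 51.7
```

Run:
```python
from k import *
s=env.sense(); print(s["time"],s["tcp_pos"],s["joints"].round(3),s["contact_force"])
p=env.get_image("wrist"); cv2.imwrite("pics/w12.png",p["image"])
for t in (.2,.35,.5):
    b=np.cos(t)*u-np.sin(t)*yd; print(t,[proj(p,s,C+44*n+r*b).round(1).tolist() for r in (0,22)],proj(p,s,C+37*b).round(1))
pt=env.get_image("top")
for nm,q in (("w",p),("t",pt)):
    for d in env.trace(q,"full_roll"): print(nm,d["confidence"],d["point"],rollfit(q,s,d["pixels"],36,guess=(582,92)))
```

```text
24.35 [505.39071693 257.6676599  167.59545365] [ 0.344  0.307  1.846 -0.025  0.601 -1.023] [-0.240919    0.95023511 -0.50556793]
0.2 [[320.5, 210.5], [325.7, 241.1]] [327.5 244.8]
0.35 [[320.5, 210.5], [321.0, 241.5]] [320.9 245.4]
0.5 [[320.5, 210.5], [316.3, 241.3]] [314.2 245. ]
w 0.65 [252.5, 207.7] (array([522.18062969, 175.23507235]), array([ 138.36898224, -184.80250552,   76.03895136, -125.02788501]))
w 0.64 [116.0, 268.0] (array([582.23239936,  93.787444  ]), array([-1.43653643,  1.93554219, -1.10747161,  1.72561455]))
t 0.79 [427.0, 164.3] (array([ 640.97706915, -372.73212295]), array([-0.58454964,  0.57119697, -1.00601772,  1.00969304]))
t 0.72 [479.5, 227.8] (array([ 455.78915894, -528.37519617]), array([-1.06144291,  1.03512358, -0.19887979,  0.19072108]))
t 0.7 [266.8, 177.7] (array([581.29729587,  90.55564636]), array([-0.25376218,  0.26145717, -0.99292528,  0.99988109]))
t 0.3 [361.9, 141.0] (array([ 701.47248799, -185.18748197]), array([ 1.2959114 , -1.26657962,  2.37106724, -2.38062576]))
```

The viewing limit is reached, so I'll measure the pointer stripe in the picture numerically.

Run:
```python
from k import *
im=cv2.imread("pics/w12.png"); s=env.sense(); p=env.get_image("wrist"); g=cv2.cvtColor(im,cv2.COLOR_BGR2GRAY)
nb,lab,st,ce=cv2.connectedComponentsWithStats((g>130).astype(np.uint8))
for i in range(1,nb):
    if st[i,4]<400 and abs(ce[i,0]-320)<40 and abs(ce[i,1]-225)<40:
        ys,xs=np.nonzero(lab==i); a=cv2.fitLine(np.stack([xs,ys],1).astype(np.float32),2,0,.01,.01).ravel(); print("white",st[i],ce[i],a)
nb,lab,st,ce=cv2.connectedComponentsWithStats((g<80).astype(np.uint8))
for i in range(1,nb):
    if 5<st[i,4]<6000 and abs(ce[i,0]-320)<70 and abs(ce[i,1]-225)<70: print("dark",st[i],ce[i].round(1))
print([proj(p,s,C+37*(np.cos(t)*u-np.sin(t)*yd)).round(1).tolist() for t in(-1.05,-.35,.35,1.05)])
for y in range(205,256,5): print(y," ".join(f"{v:3d}" for v in g[y,290:352:2]))
```

```text
dark [ 293  176   54   64 2282] [319.2 204.1]
dark [358 205   6   6  28] [360.7 207.3]
dark [344 229   6   6  26] [346.8 231.6]
dark [292 230   5   6  26] [294.1 232.7]
dark [319 242   5  13  56] [320.8 248.2]
[[365.2, 209.3], [349.9, 235.8], [321.4, 246.5], [292.5, 236.7]]
205  94  93  23  22  23  19  22  21  22  22  15  20  28  27  29  28  28  29  25  23  27  28  27  27  27  28  27  28  95 138 137
210  92  94  59  21  23  21  21  22  21  22  10  20  28  28  28  26  28  29  26  23  25  27  26  27  28  29  27  27 130 137 136
215 127 109  93  48  20  21  20  22  22  19  13  20  26  26 232 244 140  28  26  24  25  25  27  29  28  26  30 129 136 136 208
220 243 147 137 136 109  30  20  20  18  19  11  20  26  26 232 244 141  27  27  22  24  24  27  26  25 120 135 135 147 239 243
225 244 244 243 222 137 135 135 134  49  20  16  18  25  27 230 244 156  27  27  20  24  33  74 136 133 136 144 238 243 243 242
230 243 168  71 222 242 243 235 159 135 135  70  15  24  26 229 243 157  29  26  24  87 133 144 204 244 245 244 148  24  25 229
235 245  88  26  74 244 244 244 244 243 243 178  16  25  26 184 243 187  26  25  25 179 243 243 244 244 244 244 244 140 161 242
240 244 243 243 243 243 244 243 243 243 243 243 221 152  99 187 243 184 111 156 244 244 243 243 243 243 243 243 243 243 242 243
245 243 242 242 243 243 242 242 243 243 243 243 243 244 191 149  25  26 232 242 243 244 244 243 243 243 243 242 242 242 242 243
250 242 242 242 243 243 243 243 242 242 242 242 243 243 240 154  24  25 228 242 243 244 244 244 245 244 244 244 244 243 243 243
255 243 243 243 243 243 243 243 242 242 242 243 243 243 243 224 168 203 237 242 242 243 244 245 244 243 243 243 243 242 241 241
```

The stripe runs at column 320 straight to the long bar mark (320.8, 248), which fits θ ≈ 0.35. Handing in.

```bash
python3 -c "
from cell import env
s=env.sense(); print(s['time'],s['contact_force']); print(env.close_job())"
```

```text
24.6 [0.77087053 0.12857871 0.62761712]
the job is handed in; nothing more can be done
None
```

The full roll is on the spindle and the knob pointer stands at the long bar mark. I handed the job in at 24.6 s, with the gripper about 100 mm clear of the knob.

- **Roll:** I lowered it slowly over the spindle until it pressed on the turntable (about 7 N) at the expected height, then let go. My last fits put its axis at (582.2, 93.8) from the wrist camera and (581.3, 90.6) from the top camera. The spindle is at (582.0, 92.1), so the two differ by about 3 mm but each is within 2 mm of it.
- **Knob:** It started at about −1.05 rad. I turned it in two stages to about 0.37 rad and released it. In the final wrist picture the white stripe lines up with the long bar mark (column 320 against 320.8), which fits the 0.35 detent.
- **Checks that disagreed or failed:**
  - The first estimate of the panel height, from one camera, was about 15 mm too low. I corrected it by using two cameras before approaching.
  - Going straight in at the knob would have taken joint 5 past its limit, so I leaned the tool 0.15 rad along the bar.
  - The picture limit was reached before the last check, so I read the final knob picture from its pixel values instead of viewing it.
- **Not checked:** I did not re-measure the other loose things at the end. No contact with any of them showed on the way.

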